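# Seat the tube block on the heater-shaker and latch it

### The job

The aluminium tube block has been set down short of its seat on the heater-shaker and is riding on the two locating pins. With the fingertips only, push it back against the steel rail, nudge it sideways along the rail until its two flange holes drop over the pins and it sits flat on the bed, and only then push the latch round by its knob until its arm lies fully across the near flange. Never pinch, lift or tip the block, and leave the timer, tip box and pipette beside the shaker where they are.

Things in the scene. Friction and masses are not known exactly. Their poses are not given: they have to be found in the camera images.
- shaker: Heater-shaker: fixed white box 174 x 225 mm, may stand turned; flat grey metal bed on top, 60 mm above the bench, spanning its x -103 to +61, y -90 to +125 mm. Origin: on the bench under the centre of the block's seat. x points to the back rail (away from the robot when not turned), y to the loading sill (left), z up. Nothing stops the block at the right (-y).
- rail (a point): Middle of the near face of the back rail at its foot (shaker x +52.8, y +25 mm, on the bed): a straight steel bar along shaker y from y -75 to +125 mm, 14 mm high.
- sill (a point): Middle of the right-hand edge of the loading sill, at its top (shaker y +74.5 mm): a slab on the bed, 5 mm high, from there to y +125 mm. Level with the pin tops.
- tube_block: Loose aluminium tube block, 0.45 kg (+-25 %): flange 104 (x) x 140 (y) x 6 mm, on it a centred drilled block 56 x 108 x 24 mm with five snap tubes standing up to 9 mm above its top. Origin: centre of the flange's underside. Starts level on pins and sill, underside 65 mm above the bench, 28-44 mm left of its seat, 8-14 mm off the rail, up to 4 degrees askew. Sliding it takes 1.5 to 4 N.
- hole_near (a point): Centre of the near through hole (13 mm) of the flange, at its underside: block x -40, y -15 mm. Seated, the block has its axes parallel to the shaker's, its origin at shaker x 0, y 0 (2 mm of play; touching the rail at x +0.8), its underside on the bed, its flange top 66 mm above the bench.
- hole_far (a point): Centre of the far through hole (13 mm) of the flange, at its underside: block x +40, y -15 mm.
- pin_near (a point): Foot of the near locating pin, on the bed (60 mm above the bench; shaker x -40, y -15 mm). Pin 9 mm in diameter, 5 mm high, its upper 3 mm tapering to a flat 5 mm top.
- pin_far (a point): Foot of the far locating pin (shaker x +40, y -15 mm), same shape.
- latch (a joint): Angle of the latch arm: 0 = parked, arm pointing to shaker -y (right) along the bed's near margin; 1.571 = closed on its stop, arm pointing to shaker +x across the near flange. Starts at 0 to 0.25; grows anticlockwise seen from above. Stays where it is left (friction 0.04 N m, about 1.5 N at the knob).
- latch_pivot (a point): On the latch's upright axis, mid-thickness of the arm, 70.5 mm above the bench (shaker x -84, y -42 mm). Steel arm 46 mm long from here, 13 mm wide, 6 mm thick; its underside, 67.5 mm up, clears the flange only when the block is seated.
- latch_knob (a point): Centre of the latch's upright black knob: 12 mm in diameter, 22 mm high (73.5 to 95.5 mm above the bench), 27 mm from the pivot along the arm.
- timer: Flat white lab timer 68 x 62 x 17 mm lying to the right of the shaker; bystander. Origin: centre of its underside.
- tip_box: Small blue pipette-tip box with clear lid, 128 x 93 x 53 mm, to the left of the shaker; bystander. Origin: centre of its underside.
- pipette: Pipette 212 mm long and 25 mm thick, lying in front of the shaker; bystander. Origin: middle of its length, at its underside.

How it is judged:
By the outcome, as a careful person would: the job done as asked, in the order asked, and still so for the second after the job is handed in, with the robot touching nothing.
It also fails if it takes over 61 s, if anything falls off the work surface, if the arm or the gripper's body presses on something with over 40 N, if the wrist force passes 120 N, or if a joint passes its speed limit or range.

### The arm

A 7-joint arm with a two-finger parallel gripper is mounted at the origin on the work surface; the furniture and walls round the work are solid. World frame = base frame: x ahead of the robot, y to its left, z up, the work surface at z = 0. Lengths are in mm, angles in rad, forces in N, time in s.
With the tool pointing down it reaches from about 400 to 850 mm from the base axis. Payload 6.9 kg.
Tool frame: the origin (TCP) lies between the finger pads; the fingertips stand 19 mm ahead of it and the grasp point (between the pads) is the TCP; z points along the fingers, x is the direction in which the jaws open and shut, and the axes are right-handed (so a half turn about z gives the same grasp; the last joint's range is limited). The gripper opens to 85 mm and grips with 20 to 120 N. Pads are 22 mm wide; open, the fingers measure 114 mm over their backs; the gripper's body (76 mm by 85 mm) begins 54 mm behind the grasp point. The pads swing forward as they close: fully open they stand 13 mm farther back than shut.
Start: joints at [-1.163, 0.507, -0.238, 1.5, 0.126, 1.149, -0.155], TCP at [186.39, 596.549, 250.275] pointing down, gripper open.
Joint ranges: [-3.08, 3.08], [-0.24, 2.05], [-1.43, 1.35], [0, 2.5], [-1.52, 4.66], [0.17, 1.96], [-2.89, 2.89]. Speed limits (rad/s): [2.39, 2.39, 3.14, 3.14, 3.14, 3.14, 3.14].

### API

Orientations are given as a rotation vector (axis times angle).
In Python, from workcell import bot, cams, find_in, place_of gives the robot as it stands.
- The arm moves only by the tool carry_out, never from a script. Its argument "targets" is a list of rows, each an object with "slide": the shift along the world's x, y, z in m, a list of three; "rot": the turn, a rotation vector about the world's x, y, z in units of 6 degrees (1.0 is 6 degrees), a list of three; "grip": the gripper's target within -1 to 1 (fully open at 1, half-way at 0, shut at -1). A call has 1 to 10 rows; each row shifts and turns the commanded pose from where the row before left it; what a row does not reach is not made up. A row lasts 1/12 s, in which the tool goes at most 41.7 mm and 7.16 degrees, less where a joint would pass 70% of its speed; a pose out of reach is approached as far as the arm can. A call with a gripper value outside its range is refused whole. The fingers move at their own pace and stop on an object; "grip_force" is the grip in N (left out, the last holds). Time passes only in rows, so rows that do not move let the fingers close. It gives the time, the measured TCP pose, the force and the opening at its end, in the units of the state.
- bot.get_state(): the state, without advancing time (a new reading comes with each control period).
- cams.get_image(name): name is "scene" or "top" or "wrist"; returns a dict with "image" (384x512x3 uint8, red, green, blue), "mtx" (3x3 intrinsics, pixels), "cam_to_world" (4x4, takes a point from camera to world coordinates). Camera axes: x right, y down, z forward; pixel columns grow to the right and rows downward; lengths in mm; the calibration is good to about 2 mm. A picture is of the moment at which its call begins. There is no depth.
- bot.sign_off(): hands the job in, once; it reports no verdict.
Trained networks look in the newest picture that a camera, given by its name, has taken for a name from the list of things; names that differ only in an ending like _2 or _b are one class to them, and where a whole thing is asked for, a point or a joint stands for the part that bears it (a point fixed in the world has none). Each returns a list of dicts, best first, with "conf" (0 to 1); they miss things now and then, are a little off and sometimes report something else, mostly with a low value. They report only what shows in the picture. A call takes as long as a camera call.
- find_in(name, camera): "centre" ([x, y, z] in mm, in world coordinates, good to about 4 mm: the middle of the surface that is visible of it).
- place_of(name, camera): "centre" ([x, y, z] in mm, in world coordinates, good to about 4 mm: a listed point, or the origin of a listed thing).
The state is a dict: "t": time; "joints": joint angles; "dq": joint speeds; "joint_efforts": joint torques, N m; "eef_pos": TCP position; "orientation": TCP orientation; "wrist_force": force on the tool from outside, world axes, zero at the start; "torque": the same for the moment, N m; "gripper_width": finger opening in mm.
Only numpy, scipy, OpenCV 4.12 (cv2) and the standard library are available. Lean on these libraries where they do the work, as an engineer would, in place of code of your own. Each camera call takes 0.05 s, during which the arm holds its last target. There are 200 camera calls.

## Working session

There is one attempt and no reset: what is moved stays moved. The work goes in short steps, Python scripts to look and compute and a tool call to move; the robot and the scene stay as the last step left them, time stands still between calls to the robot, and variables do not carry over. Pictures are saved under pics/ and viewed, about 8 in all and at most 12, crops included, and the job is handed in when it is done.

Besides the shell and the picture viewer there is one more tool, called as name(argument=value, ...), one argument or row to a line, values as JSON. carry_out: Moves the arm, as the interface text tells. Its arguments: {"type":"object","properties":{"targets":{"type":"array","items":{"type":"object","properties":{"slide":{"type":"array","items":{"type":"number"}},"rot":{"type":"array","items":{"type":"number"}},"grip":{"type":"number"}}}},"grip_force":{"type":"number"}},"required":["targets"]}

```bash
mkdir -p pics; ls; python3 - <<'E'
from workcell import bot,cams,find_in,place_of
import cv2,numpy as np
s=bot.get_state();print({k:np.round(v,3).tolist() for k,v in s.items()})
for c in ("top","scene"):
    im=cams.get_image(c);cv2.imwrite(f"pics/{c}0.png",im["image"][:,:,::-1]);print(c,im["mtx"].tolist(),np.round(im["cam_to_world"],3).tolist())
    for n in "shaker rail sill tube_block hole_near hole_far pin_near pin_far latch_pivot latch_knob timer tip_box pipette".split():
        print(n,[(np.round(d["centre"]).tolist(),round(d["conf"],2)) for d in place_of(n,c)[:2]])
E
```

```text
pics
{'t': 0.0, 'joints': [-1.163, 0.508, -0.237, 1.501, 0.126, 1.149, -0.155], 'dq': [-0.0, -0.001, -0.0, -0.0, -0.0, -0.001, -0.0], 'joint_efforts': [-0.001, -62.058, -2.187, -24.966, 0.013, 0.012, 0.0], 'eef_pos': [186.311, 596.088, 249.427], 'orientation': [2.53, 1.86, -0.002], 'wrist_force': [0.431, -0.44, -0.493], 'torque': [-0.037, -0.045, 0.015], 'gripper_width': 85.098}
top [[385.7356402221227, 0.0, 253.03222198778147], [0.0, 385.7356402221227, 187.68949311519546], [0.0, 0.0, 1.0]] [[-0.017, -0.994, 0.107, 402.607], [-0.999, 0.013, -0.037, 79.979], [0.036, -0.107, -0.994, 943.432], [0.0, 0.0, 0.0, 1.0]]
shaker []
rail [([610.0, 82.0, 60.0], 0.96), ([390.0, 114.0, 1.0], 0.47)]
sill [([550.0, 128.0, 67.0], 0.76)]
tube_block []
hole_near [([506.0, 67.0, 65.0], 0.87), ([590.0, 70.0, 62.0], 0.53)]
hole_far [([591.0, 75.0, 61.0], 0.73)]
pin_near [([518.0, 35.0, 61.0], 0.92)]
pin_far [([601.0, 42.0, 61.0], 0.72)]
latch_pivot [([476.0, 5.0, 71.0], 0.95)]
latch_knob [([482.0, -21.0, 88.0], 0.45)]
timer [([514.0, -98.0, -1.0], 0.96)]
tip_box [([514.0, 251.0, -4.0], 0.7)]
pipette [([38
[... 180 characters left out ...]
6, 0.553, 26.638], [-0.816, -0.411, 0.406, -270.858], [-0.016, -0.686, -0.727, 682.346], [0.0, 0.0, 0.0, 1.0]]
shaker [([556.0, 59.0, -3.0], 0.78), ([544.0, 84.0, 61.0], 0.41)]
rail [([482.0, -22.0, 88.0], 0.6)]
sill [([548.0, 126.0, 61.0], 0.84)]
tube_block [([548.0, 85.0, 65.0], 0.57), ([386.0, 114.0, -0.0], 0.57)]
hole_near [([511.0, 72.0, 62.0], 0.78)]
hole_far [([584.0, 72.0, 66.0], 0.8)]
pin_near [([519.0, 34.0, 67.0], 0.89)]
pin_far [([602.0, 41.0, 65.0], 0.84)]
latch_pivot [([483.0, 5.0, 69.0], 0.92), ([516.0, -95.0, -2.0], 0.17)]
latch_knob [([484.0, -17.0, 86.0], 0.79)]
timer [([517.0, -96.0, -0.0], 0.61)]
tip_box [([515.0, 259.0, -3.0], 0.82)]
pipette [([387.0, 112.0, 2.0], 0.88)]
```

```bash
python3 - <<'E'
import cv2
im=cv2.imread("pics/top0.png");im=im[60:300,120:400];cv2.imwrite("pics/top0c.png",cv2.resize(im,None,fx=2.5,fy=2.5,interpolation=cv2.INTER_CUBIC))
im=cv2.imread("pics/scene0.png");cv2.imwrite("pics/scene0c.png",cv2.resize(im,(768,576)))
E
```

```text
(no output)
```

View pics/top0c.png

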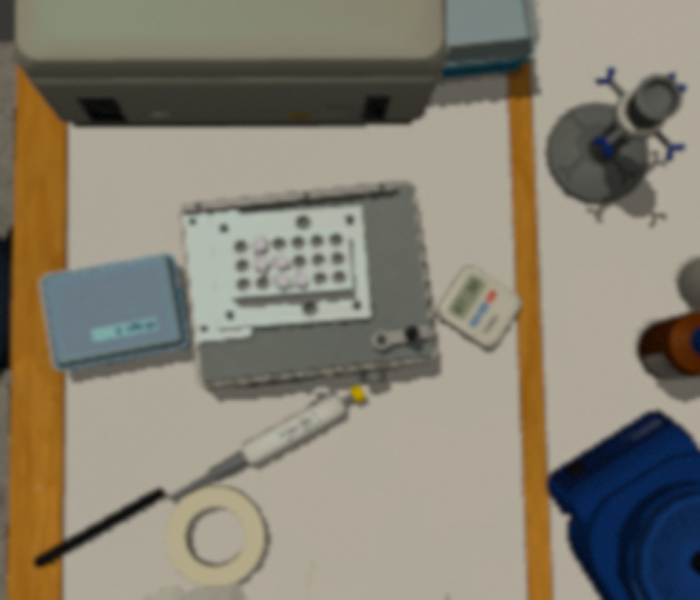

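View pics/scene0c.png

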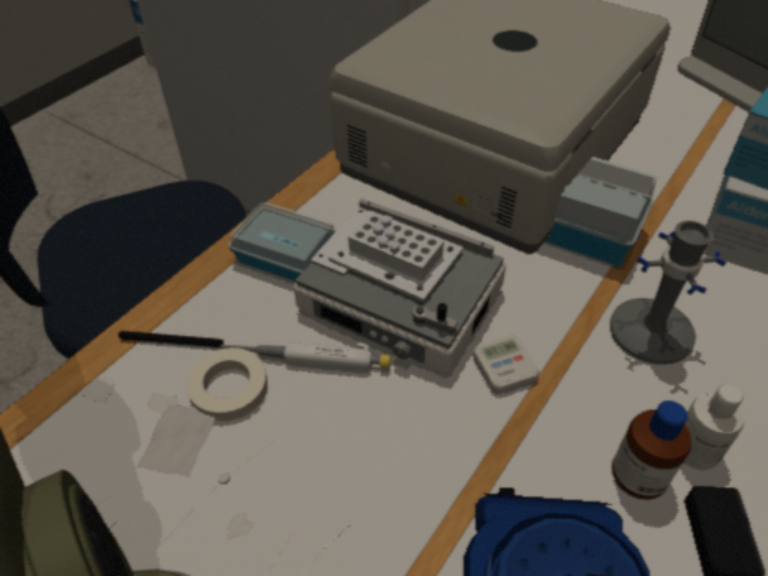

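carry_out(
  targets=[
    {"slide": [0.018,-0.031,0.008],"rot": [0,0,0.25],"grip": -1},
    {"slide": [0.018,-0.031,0.008],"rot": [0,0,0.25],"grip": -1},
    {"slide": [0.018,-0.031,0.008],"rot": [0,0,0.25],"grip": -1},
    {"slide": [0.018,-0.031,0.008],"rot": [0,0,0.25],"grip": -1},
    {"slide": [0.018,-0.031,0.008],"rot": [0,0,0.25],"grip": -1},
    {"slide": [0.018,-0.031,0.008],"rot": [0,0,0.25],"grip": -1},
    {"slide": [0.018,-0.031,0.008],"rot": [0,0,0.25],"grip": -1},
    {"slide": [0.018,-0.031,0.008],"rot": [0,0,0.25],"grip": -1},
    {"slide": [0.018,-0.031,0.008],"rot": [0,0,0.25],"grip": -1},
    {"slide": [0.018,-0.031,0.008],"rot": [0,0,0.25],"grip": -1},
  ],
  grip_force=20,
)

```text
t: 2.23
eef_pos: [366.9, 284.9, 331.0]
orientation: [2.265, 2.177, 0.001]
wrist_force: [0.8, -0.1, -0.5]
gripper_width: 0.2
```

carry_out(
  targets=[
    {"slide": [0.018,-0.031,0],"rot": [0,0,0.25],"grip": -1},
    {"slide": [0.018,-0.031,0],"rot": [0,0,0.25],"grip": -1},
    {"slide": [0.018,-0.031,0],"rot": [0,0,0.25],"grip": -1},
    {"slide": [0.018,-0.031,0],"rot": [0,0,0.25],"grip": -1},
    {"slide": [0.018,-0.031,0],"rot": [0,0,0.25],"grip": -1},
    {"slide": [0.018,-0.031,0],"grip": -1},
    {"slide": [0.018,-0.031,0],"grip": -1},
    {"slide": [0.01,-0.01,0],"grip": -1},
    {"slide": [0,0,0],"grip": -1},
    {"slide": [0,0,0],"grip": -1},
  ],
)

```text
invalid input
```

```bash
python3 - <<'E'
from workcell import bot,cams,find_in,place_of
import cv2,numpy as np
s=bot.get_state();print({k:np.round(s[k],3).tolist() for k in("t","eef_pos","orientation","wrist_force","gripper_width","joints")})
for c in ("wrist","top"):
    im=cams.get_image(c);cv2.imwrite(f"pics/{c}1.png",cv2.resize(im["image"][:,:,::-1],(768,576),interpolation=cv2.INTER_CUBIC))
    np.savez(f"{c}1.npz",**im)
    print(c,im["mtx"].tolist(),np.round(im["cam_to_world"],3).tolist())
    for n in "rail sill tube_block hole_near hole_far pin_near pin_far latch_pivot latch_knob".split():
        print(n,[(np.round(d["centre"]).tolist(),round(d["conf"],2)) for d in place_of(n,c)[:2]])
E
```

```text
{'t': 2.233, 'eef_pos': [366.923, 284.891, 330.959], 'orientation': [2.265, 2.177, 0.001], 'wrist_force': [0.789, -0.143, -0.488], 'gripper_width': 0.188, 'joints': [-0.551, 0.192, -0.2, 1.757, 0.041, 1.196, 0.769]}
wrist [[329.12329595658576, 0.0, 255.39776924042891], [0.0, 329.12329595658576, 192.73637602066032], [0.0, 0.0, 1.0]] [[0.04, 0.951, 0.305, 288.106], [0.999, -0.038, -0.013, 288.453], [-0.001, 0.305, -0.952, 454.029], [0.0, 0.0, 0.0, 1.0]]
rail []
sill []
tube_block [([546.0, 87.0, 67.0], 0.98)]
hole_near [([503.0, 67.0, 64.0], 0.82)]
hole_far [([588.0, 78.0, 63.0], 0.76), ([516.0, -97.0, 2.0], 0.37)]
pin_near [([518.0, 39.0, 60.0], 0.72)]
pin_far [([598.0, 46.0, 62.0], 0.9)]
latch_pivot [([476.0, 7.0, 71.0], 0.65)]
latch_knob [([481.0, -19.0, 87.0], 0.89)]
top [[385.7356402221227, 0.0, 253.03222198778147], [0.0, 385.7356402221227, 187.68949311519546], [0.0, 0.0, 1.0]] [[-0.017, -0.994, 0.107, 402.607], [-0.999, 0.013, -0.037, 79.979], [0.036, -0.107, -0.994, 943.432], [0.0, 0.0, 0.0, 1.0]]
rail [([606.0, 82.0, 56.0], 0.7), ([546.0, 84.0, 68.0], 0.58)]
sill [([547.0, 128.0, 65.0], 0.86), ([512.0, 249.0, -3.0], 0.57)]
tube_block [([545.0, 87.0, 66.0], 0.9), ([611.0, 82.0, 59.0], 0.27)]
hole_near [([607.0, 84.0, 60.0], 0.66), ([505.0, 66.0, 63.0], 0.56)]
hole_far [([590.0, 75.0, 64.0], 0.67)]
pin_near [([518.0, 32.0, 60.0], 0.62)]
pin_far [([597.0, 45.0, 60.0], 0.62)]
latch_pivot [([478.0, 2.0, 72.0], 0.86)]
latch_knob [([480.0, -23.0, 87.0], 0.62)]
```

View pics/wrist1.png

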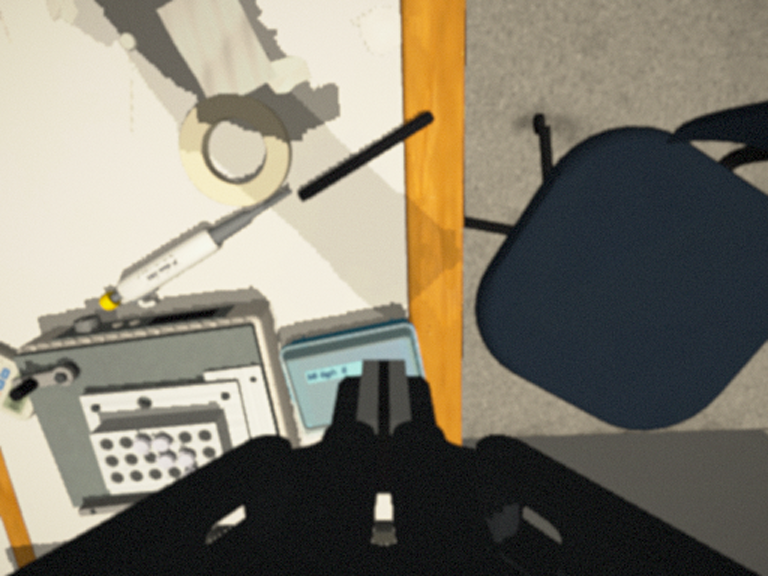

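carry_out(
  targets=[
    {"slide": [0.018,-0.035,-0.01],"rot": [0,0,0.2],"grip": -1},
    {"slide": [0.018,-0.035,-0.01],"rot": [0,0,0.2],"grip": -1},
    {"slide": [0.018,-0.035,-0.01],"rot": [0,0,0.2],"grip": -1},
    {"slide": [0.018,-0.035,-0.01],"rot": [0,0,0.2],"grip": -1},
    {"slide": [0.018,-0.035,-0.01],"rot": [0,0,0.2],"grip": -1},
    {"slide": [0.014,-0.0305,-0.028],"rot": [0,0,0.2],"grip": -1},
    {"slide": [0,0,-0.04],"rot": [0,0,0],"grip": -1},
    {"slide": [0,0,-0.04],"rot": [0,0,0],"grip": -1},
    {"slide": [0,0,-0.04],"rot": [0,0,0],"grip": -1},
    {"slide": [0,0,-0.03],"rot": [0,0,0],"grip": -1},
  ],
)

```text
t: 4.07
eef_pos: [468.9, 81.9, 101.1]
orientation: [-2.126, -2.312, 0.002]
wrist_force: [0.8, -0.3, 0.2]
gripper_width: 0.1
```

```bash
python3 - <<'E'
from workcell import bot,cams,find_in,place_of
import cv2,numpy as np
s=bot.get_state();print({k:np.round(s[k],3).tolist() for k in("t","eef_pos","orientation","wrist_force","gripper_width","joints")})
for c in ("wrist","scene"):
    im=cams.get_image(c);np.savez(f"{c}2.npz",**im)
    for n in "rail sill tube_block hole_near hole_far pin_near pin_far latch_pivot latch_knob".split():
        print(n,[(np.round(d["centre"]).tolist(),round(d["conf"],2)) for d in place_of(n,c)[:1]])
    cv2.imwrite(f"pics/{c}2.png",cv2.resize(im["image"][:,:,::-1] if c=="wrist" else im["image"][120:264,170:362,::-1],(768,576),interpolation=cv2.INTER_CUBIC))
E
```

```text
{'t': 4.067, 'eef_pos': [468.93, 81.913, 101.149], 'orientation': [-2.126, -2.312, 0.002], 'wrist_force': [0.756, -0.28, 0.239], 'gripper_width': 0.142, 'joints': [-0.179, 0.472, -0.064, 2.077, 0.052, 0.595, 1.376]}
rail []
sill [([515.0, 252.0, 2.0], 0.49)]
tube_block [([547.0, 89.0, 68.0], 0.59)]
hole_near []
hole_far []
pin_near []
pin_far []
latch_pivot [([479.0, 7.0, 72.0], 0.68)]
latch_knob [([482.0, -20.0, 89.0], 0.6)]
rail [([609.0, 84.0, 56.0], 0.73)]
sill []
tube_block [([548.0, 87.0, 62.0], 0.97)]
hole_near [([510.0, 69.0, 63.0], 0.75)]
hole_far [([590.0, 74.0, 64.0], 0.8)]
pin_near [([518.0, 34.0, 66.0], 0.72)]
pin_far [([601.0, 44.0, 64.0], 0.91)]
latch_pivot [([480.0, 2.0, 70.0], 0.61)]
latch_knob [([481.0, -21.0, 85.0], 0.49)]
```

View pics/wrist2.png

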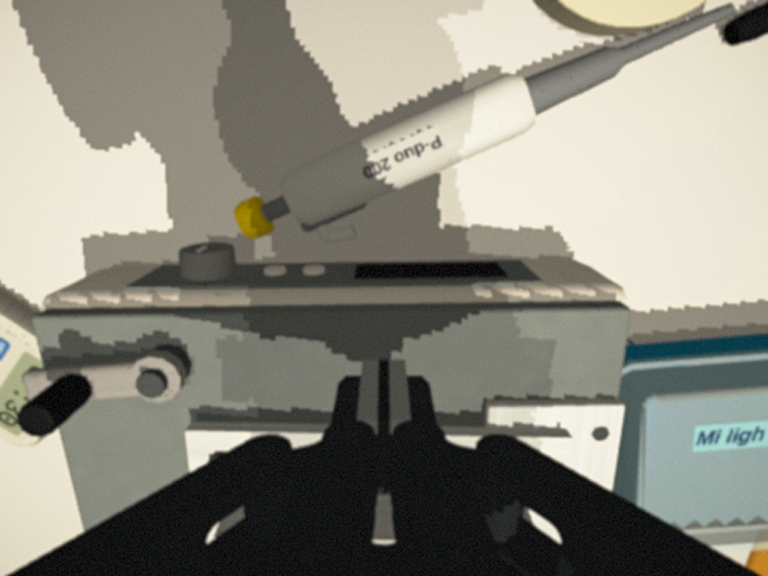

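carry_out(
  targets=[
    {"slide": [0,-0.002,-0.014],"rot": [0,0,0],"grip": -1},
    {"slide": [0,0,-0.004],"rot": [0,0,0],"grip": -1},
    {"slide": [0.006,0.0005,0],"rot": [0,0,0],"grip": -1},
    {"slide": [0.004,0.0004,0],"rot": [0,0,0],"grip": -1},
    {"slide": [0,0,0],"rot": [0,0,0],"grip": -1},
  ],
)

```text
t: 5.48
eef_pos: [481.3, 81.7, 85.9]
orientation: [2.125, 2.313, 0.002]
wrist_force: [0.5, -0.5, 0.4]
gripper_width: -0.4
```

carry_out(
  targets=[
    {"slide": [0.002,0.0002,0],"rot": [0,0,0],"grip": -1},
    {"slide": [0.002,0.0002,0],"rot": [0,0,0],"grip": -1},
    {"slide": [0.001,0.0001,0],"rot": [0,0,0],"grip": -1},
  ],
)

```text
t: 5.73
eef_pos: [484.4, 81.8, 85.7]
orientation: [-2.125, -2.313, 0.001]
wrist_force: [-3.4, -0.4, 1.4]
gripper_width: 0.2
```

carry_out(
  targets=[
    {"slide": [0.001,0.0001,0],"rot": [0,0,0],"grip": -1},
    {"slide": [0.001,0.0001,0],"rot": [0,0,0],"grip": -1},
    {"slide": [0.001,0.0001,0],"rot": [0,0,0],"grip": -1},
  ],
)

```text
t: 5.98
eef_pos: [487.4, 81.9, 85.5]
orientation: [-2.126, -2.313, 0.001]
wrist_force: [-1.6, -1.3, -0.3]
gripper_width: 0.1
```

carry_out(
  targets=[
    {"slide": [0.001,0.0001,0],"rot": [0,0,0],"grip": -1},
    {"slide": [0.001,0.0001,0],"rot": [0,0,0],"grip": -1},
    {"slide": [0.001,0.0001,0],"rot": [0,0,0],"grip": -1},
  ],
)

```text
t: 6.23
eef_pos: [490.8, 82.4, 85.5]
orientation: [2.126, 2.313, -0.0]
wrist_force: [-1.8, -0.8, -0.1]
gripper_width: 0.3
```

carry_out(
  targets=[
    {"slide": [0.001,0.0001,0],"rot": [0,0,0],"grip": -1},
    {"slide": [0.001,0.0001,0],"rot": [0,0,0],"grip": -1},
  ],
)

```text
t: 6.4
eef_pos: [491.8, 82.8, 85.4]
orientation: [-2.124, -2.313, 0.002]
wrist_force: [-6.4, -0.2, 3.3]
gripper_width: 0.1
```

carry_out(
  targets=[
    {"slide": [0.001,0.0001,0],"rot": [0,0,0],"grip": -1},
    {"slide": [0,0,0],"rot": [0,0,0],"grip": -1},
  ],
)

```text
t: 6.57
eef_pos: [492.0, 82.8, 85.3]
orientation: [-2.123, -2.312, 0.004]
wrist_force: [-6.5, -0.2, 4.2]
gripper_width: -0.1
```

carry_out(
  targets=[
    {"slide": [0.001,0.0001,0],"rot": [0,0,0],"grip": -1},
    {"slide": [0,0,0],"rot": [0,0,0],"grip": -1},
  ],
)

```text
t: 6.73
eef_pos: [492.1, 83.0, 85.2]
orientation: [-2.122, -2.312, 0.006]
wrist_force: [-9.3, 0.6, 5.5]
gripper_width: 0.2
```

carry_out(
  targets=[
    {"slide": [0.001,0.0001,0],"rot": [0,0,0],"grip": -1},
    {"slide": [0,0,0],"rot": [0,0,0],"grip": -1},
  ],
)

```text
t: 6.9
eef_pos: [492.2, 83.0, 85.1]
orientation: [-2.122, -2.311, 0.008]
wrist_force: [-11.9, 0.2, 5.9]
gripper_width: -0.1
```

```bash
python3 - <<'E'
from workcell import bot,cams,find_in,place_of
import cv2,numpy as np
im=cams.get_image("top")
for n in "rail tube_block hole_near hole_far".split():
        print(n,[(np.round(d["centre"]).tolist(),round(d["conf"],2)) for d in place_of(n,"top")[:1]])
np.savez("top3.npz",**im)
cv2.imwrite("pics/top3.png",cv2.resize(im["image"][120:230,170:310,::-1],None,fx=5.5,fy=5.4,interpolation=cv2.INTER_CUBIC))
E
```

```text
rail []
tube_block []
hole_near []
hole_far []
```

View pics/top3.png

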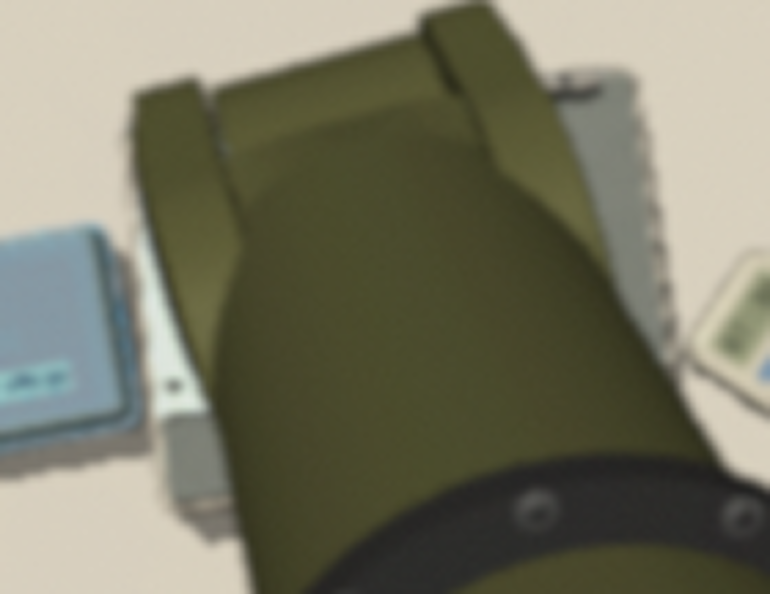

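carry_out(
  targets=[
    {"slide": [-0.006,-0.0005,0],"rot": [0,0,0],"grip": -1},
    {"slide": [-0.006,-0.0005,0],"rot": [0,0,0],"grip": -1},
    {"slide": [0,0,0.03],"rot": [0,0,0],"grip": -1},
    {"slide": [0,0.01,0.035],"rot": [0,0,0],"grip": -1},
    {"slide": [0.015,0.025,0.015],"rot": [0,0,0],"grip": -1},
    {"slide": [0.025,0.03,0],"rot": [0,0,0],"grip": -1},
    {"slide": [0.02,0.02,-0.005],"rot": [0,0,0],"grip": -1},
    {"slide": [0.004,0,-0.02],"rot": [0,0,0],"grip": -1},
    {"slide": [0,0,-0.02],"rot": [0,0,0],"grip": -1},
    {"slide": [0,0,0],"rot": [0,0,0],"grip": -1},
  ],
)

```text
t: 7.98
eef_pos: [546.6, 167.0, 117.4]
orientation: [-2.123, -2.313, 0.005]
wrist_force: [-1.4, -0.6, 0.5]
gripper_width: -0.2
```

```bash
cat > h.py <<'E'
from workcell import bot,cams,find_in,place_of
import cv2,numpy as np
O=np.array([557.7,53.7]);a=np.radians(5.0);R=np.array([[np.cos(a),-np.sin(a)],[np.sin(a),np.cos(a)]])
def st():
    s=bot.get_state();print("t",round(s["t"],2),"tcp",np.round(s["eef_pos"],1),"shaker",np.round(R.T@(np.array(s["eef_pos"][:2])-O),1),"F",np.round(s["wrist_force"],1))
def look(cs,ns="rail tube_block hole_near hole_far latch_pivot latch_knob"):
    for c in cs:
        im=cams.get_image(c);np.savez(f"{c}.npz",**im)
        for n in ns.split():
            for d in place_of(n,c)[:1]: print(c,n,np.round(d["centre"]),np.round(R.T@(np.array(d["centre"][:2])-O),1),round(d["conf"],2))
    return im["image"][:,:,::-1]
E
python3 - <<'E'
from h import *
st();im=look(["scene"])
cv2.imwrite("pics/s4.png",cv2.resize(im[100:250,150:350],(800,600),interpolation=cv2.INTER_CUBIC))
E
```

```text
t 7.98 tcp [546.6 167.  117.4] shaker [ -1.2 113.9] F [-1.4 -0.6  0.5]
scene rail [609.  81.  55.] [53.4 22.5] 0.84
scene tube_block [553.  90.  62.] [-1.7 36.9] 0.65
scene hole_near [520.  73.  59.] [-36.4  22.5] 0.95
scene hole_far [595.  76.  70.] [39.4 18.8] 0.65
scene latch_pivot [481.   5.  71.] [-80.4 -42. ] 0.72
scene latch_knob [481. -20.  85.] [-82.8 -66.5] 0.51
```

View pics/s4.png

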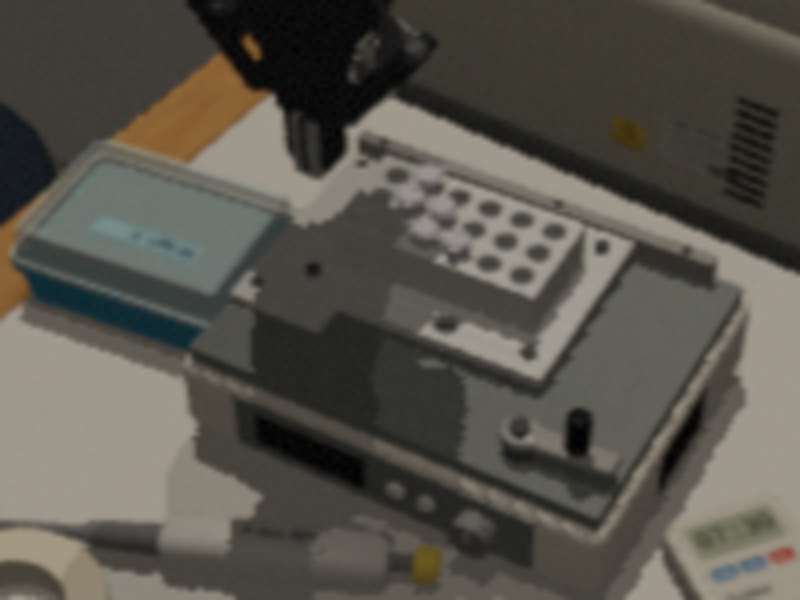

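carry_out(
  targets=[
    {"slide": [0.001,0,-0.013],"rot": [0,0,0],"grip": -1},
    {"slide": [0,0,-0.009],"rot": [0,0,0],"grip": -1},
    {"slide": [0.0003,-0.004,0],"rot": [0,0,0],"grip": -1},
    {"slide": [0.0003,-0.003,0],"rot": [0,0,0],"grip": -1},
    {"slide": [0,0,0],"rot": [0,0,0],"grip": -1},
  ],
)

```text
t: 8.75
eef_pos: [549.6, 158.7, 98.9]
orientation: [2.127, 2.312, -0.001]
wrist_force: [0.2, -1.0, -0.2]
gripper_width: 0.0
```

carry_out(
  targets=[
    {"slide": [0.0002,-0.002,0],"rot": [0,0,0],"grip": -1},
    {"slide": [0.0002,-0.002,0],"rot": [0,0,0],"grip": -1},
    {"slide": [0.0002,-0.002,0],"rot": [0,0,0],"grip": -1},
  ],
)

```text
t: 9.0
eef_pos: [550.2, 154.6, 99.1]
orientation: [-2.125, -2.314, -0.002]
wrist_force: [-0.1, 2.9, 1.2]
gripper_width: -0.1
```

carry_out(
  targets=[
    {"slide": [0.0002,-0.002,0],"rot": [0,0,0],"grip": -1},
    {"slide": [0.0002,-0.002,0],"rot": [0,0,0],"grip": -1},
    {"slide": [0.0002,-0.002,0],"rot": [0,0,0],"grip": -1},
  ],
)

```text
t: 9.25
eef_pos: [550.8, 148.5, 99.0]
orientation: [2.125, 2.314, 0.002]
wrist_force: [0.3, 3.7, 2.4]
gripper_width: 0.0
```

```bash
python3 - <<'E'
from h import *
st();look(["scene"],"tube_block hole_near hole_far")
E
```

```text
t 9.25 tcp [550.8 148.5  99. ] shaker [ 1.4 95.1] F [0.3 3.7 2.4]
scene tube_block [553.  83.  66.] [-2.4 29.6] 0.65
scene hole_near [555.  56.  -2.] [-2.9  2.1] 0.73
scene hole_far [596.  67.  68.] [39.4  9.7] 0.76
```

carry_out(
  targets=[
    {"slide": [0.0002,-0.002,0],"rot": [0,0,0],"grip": -1},
    {"slide": [0.0002,-0.002,0],"rot": [0,0,0],"grip": -1},
    {"slide": [0.0001,-0.002,0],"rot": [0,0,0],"grip": -1},
    {"slide": [0.0002,-0.002,0],"rot": [0,0,0],"grip": -1},
    {"slide": [0.0002,-0.002,0],"rot": [0,0,0],"grip": -1},
  ],
)

```text
t: 9.87
eef_pos: [551.4, 137.7, 98.6]
orientation: [-2.126, -2.313, 0.0]
wrist_force: [-0.0, 3.3, 2.2]
gripper_width: -0.1
```

carry_out(
  targets=[
    {"slide": [0.0001,-0.002,0],"rot": [0,0,0],"grip": -1},
    {"slide": [0.0002,-0.002,0],"rot": [0,0,0],"grip": -1},
    {"slide": [0.0002,-0.002,0],"rot": [0,0,0],"grip": -1},
  ],
)

```text
t: 10.12
eef_pos: [551.9, 131.7, 98.5]
orientation: [-2.126, -2.313, 0.0]
wrist_force: [-0.3, 3.5, 1.2]
gripper_width: -0.5
```

```bash
python3 - <<'E'
from h import *
st();im=look(["scene"],"tube_block hole_near hole_far")
cv2.imwrite("pics/s5.png",cv2.resize(im[100:250,150:350],(800,600),interpolation=cv2.INTER_CUBIC))
E
```

```text
t 10.12 tcp [551.9 131.7  98.5] shaker [ 1.  78.2] F [-0.3  3.5  1.2]
scene tube_block [556.  66.  64.] [-1.1 12.4] 0.83
scene hole_near [516.  48.  62.] [-41.9  -1.7] 0.88
scene hole_far [595.  51.  67.] [37.2 -6.3] 0.9
```

View pics/s5.png

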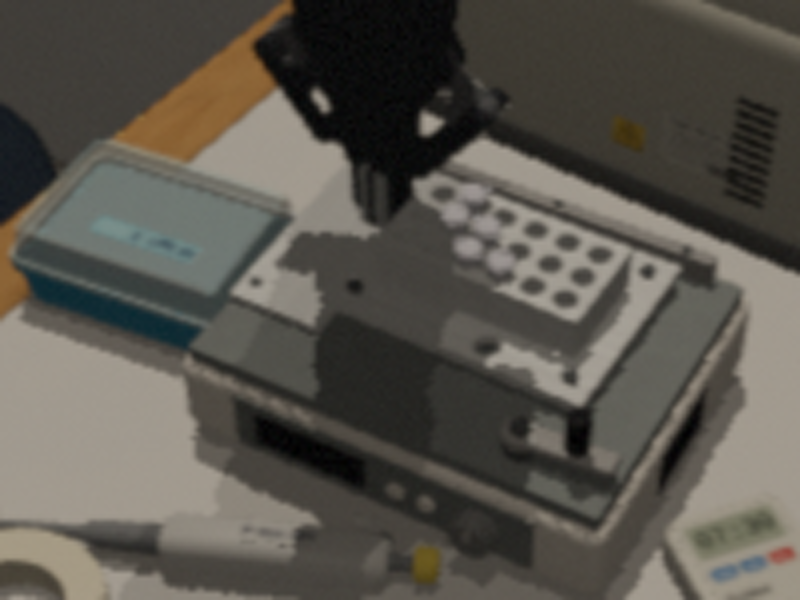

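carry_out(
  targets=[
    {"slide": [0.0002,-0.002,0],"rot": [0,0,0],"grip": -1},
    {"slide": [0.0001,-0.0015,0],"rot": [0,0,0],"grip": -1},
    {"slide": [0.0001,-0.001,0],"rot": [0,0,0],"grip": -1},
  ],
)

```text
t: 10.57
eef_pos: [552.2, 127.3, 98.4]
orientation: [-2.125, -2.313, 0.001]
wrist_force: [-0.3, 2.4, -1.2]
gripper_width: -0.4
```

carry_out(
  targets=[
    {"slide": [0.0001,-0.001,0],"rot": [0,0,0],"grip": -1},
    {"slide": [0.0001,-0.001,0],"rot": [0,0,0],"grip": -1},
  ],
)

```text
t: 10.73
eef_pos: [552.5, 125.1, 98.5]
orientation: [2.125, 2.313, -0.001]
wrist_force: [0.1, -0.0, -0.9]
gripper_width: -0.3
```

carry_out(
  targets=[
    {"slide": [0.0001,-0.001,0],"rot": [0,0,0],"grip": -1},
    {"slide": [0,0,0],"rot": [0,0,0],"grip": -1},
  ],
)

```text
t: 10.9
eef_pos: [552.7, 123.5, 98.5]
orientation: [2.126, 2.312, -0.001]
wrist_force: [-0.8, -0.1, -0.0]
gripper_width: 0.0
```

carry_out(
  targets=[
    {"slide": [0.0001,-0.001,0],"rot": [0,0,0],"grip": -1},
    {"slide": [0,0,0],"rot": [0,0,0],"grip": -1},
  ],
)

```text
t: 11.07
eef_pos: [552.7, 123.0, 98.6]
orientation: [2.126, 2.313, -0.001]
wrist_force: [-0.3, 0.3, 0.2]
gripper_width: 0.4
```

```bash
python3 - <<'E'
from h import *
st();im=look(["scene"],"tube_block hole_near hole_far")
E
```

```text
t 11.07 tcp [552.7 123.   98.6] shaker [ 1.1 69.5] F [-0.3  0.3  0.2]
scene tube_block [556.  56.  58.] [-2.   2.5] 0.97
scene hole_near [518.  35.  58.] [-41.3 -15. ] 0.94
scene hole_far [598.  42.  61.] [ 39.3 -15.7] 0.96
```

carry_out(
  targets=[
    {"slide": [0.0001,-0.001,0],"rot": [0,0,0],"grip": -1},
    {"slide": [0,0,0],"rot": [0,0,0],"grip": -1},
  ],
)

```text
t: 11.43
eef_pos: [552.8, 122.3, 98.6]
orientation: [2.125, 2.313, -0.0]
wrist_force: [-1.6, 1.0, 0.6]
gripper_width: 0.3
```

carry_out(
  targets=[
    {"slide": [0.0001,-0.001,0],"rot": [0,0,0],"grip": -1},
    {"slide": [0,0,0],"rot": [0,0,0],"grip": -1},
  ],
)

```text
t: 11.6
eef_pos: [552.9, 121.7, 98.6]
orientation: [-2.125, -2.313, -0.0]
wrist_force: [0.1, 1.3, -1.2]
gripper_width: 0.4
```

```bash
python3 - <<'E'
from h import *
st();im=look(["scene"],"tube_block hole_near hole_far")
cv2.imwrite("pics/s6.png",cv2.resize(im[130:230,220:350],(780,600),interpolation=cv2.INTER_CUBIC))
E
```

```text
t 11.6 tcp [552.9 121.7  98.6] shaker [ 1.2 68.2] F [ 0.1  1.3 -1.2]
scene tube_block [557.  55.  59.] [-0.9  1.6] 0.87
scene hole_near [520.  36.  56.] [-38.8 -14.1] 0.97
scene hole_far [600.  42.  63.] [ 41.  -14.8] 0.62
```

View pics/s6.png

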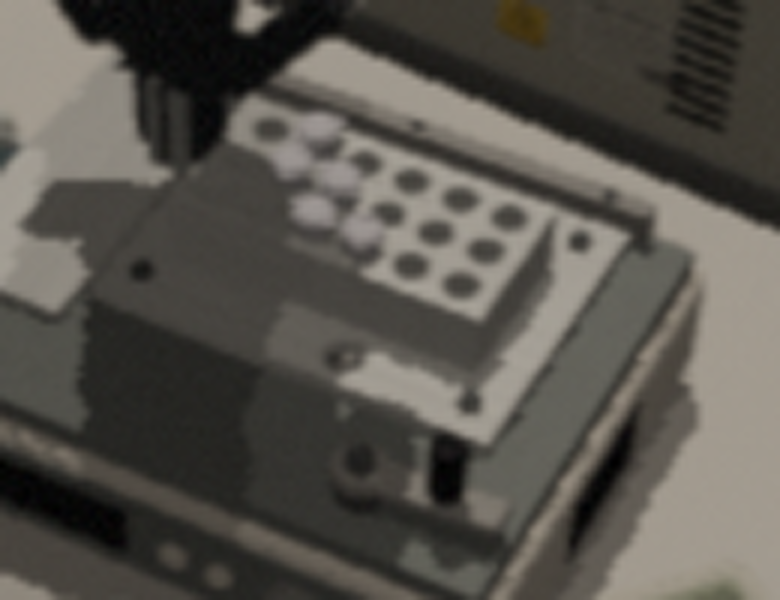

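carry_out(
  targets=[
    {"slide": [0.0001,-0.001,0],"rot": [0,0,0],"grip": -1},
    {"slide": [0,0,0],"rot": [0,0,0],"grip": -1},
  ],
)

```text
t: 11.97
eef_pos: [553.0, 120.5, 98.6]
orientation: [-2.125, -2.313, -0.0]
wrist_force: [-0.1, 2.0, -0.2]
gripper_width: -0.4
```

carry_out(
  targets=[
    {"slide": [0.0001,-0.001,0],"rot": [0,0,0],"grip": -1},
    {"slide": [0,0,0],"rot": [0,0,0],"grip": -1},
  ],
)

```text
t: 12.13
eef_pos: [553.1, 119.3, 98.6]
orientation: [2.126, 2.313, -0.0]
wrist_force: [-1.1, 2.8, -0.2]
gripper_width: -0.3
```

carry_out(
  targets=[
    {"slide": [0.0001,-0.001,0],"rot": [0,0,0],"grip": -1},
    {"slide": [0,0,0],"rot": [0,0,0],"grip": -1},
  ],
)

```text
t: 12.3
eef_pos: [553.0, 118.8, 98.5]
orientation: [-2.125, -2.313, -0.0]
wrist_force: [-0.6, 3.5, -0.4]
gripper_width: -0.0
```

```bash
python3 - <<'E'
from h import *
st();im=look(["scene"],"tube_block hole_near hole_far")
E
```

```text
t 12.3 tcp [553.  118.8  98.5] shaker [ 1.  65.2] F [-0.6  3.5 -0.4]
scene tube_block [554.  54.  61.] [-3.1  1. ] 0.57
scene hole_near [522.  36.  59.] [-37.4 -14.3] 0.88
scene hole_far [596.  38.  62.] [ 36.7 -18.8] 0.72
```

carry_out(
  targets=[
    {"slide": [0.0001,-0.001,0],"rot": [0,0,0],"grip": -1},
    {"slide": [0,0,0],"rot": [0,0,0],"grip": -1},
    {"slide": [0,0,0],"rot": [0,0,0],"grip": -1},
  ],
)

```text
t: 12.75
eef_pos: [553.0, 118.5, 98.6]
orientation: [-2.124, -2.314, -0.001]
wrist_force: [-1.7, 4.8, -0.4]
gripper_width: -0.1
```

carry_out(
  targets=[
    {"slide": [-0.0005,0.006,0],"rot": [0,0,0],"grip": -1},
    {"slide": [-0.0005,0.007,0],"rot": [0,0,0],"grip": -1},
    {"slide": [0,0,0.035],"rot": [0,0,0],"grip": -1},
    {"slide": [0,0,0.03],"rot": [0,0,0],"grip": -1},
    {"slide": [-0.02,-0.03,0],"rot": [0,0,0],"grip": -1},
    {"slide": [-0.02,-0.031,0],"rot": [0,0,0],"grip": -1},
    {"slide": [-0.02,-0.031,0],"rot": [0,0,0],"grip": -1},
    {"slide": [-0.02,-0.031,0],"rot": [0,0,0],"grip": -1},
    {"slide": [-0.016,-0.031,0],"rot": [0,0,0],"grip": -1},
    {"slide": [0,0,0],"rot": [0,0,0],"grip": -1},
  ],
)

```text
t: 13.58
eef_pos: [452.6, -30.2, 163.7]
orientation: [2.135, 2.304, -0.008]
wrist_force: [-0.9, -0.3, -0.9]
gripper_width: -0.2
```

```bash
python3 - <<'E'
from h import *
st();im=look(["top","wrist","scene"],"tube_block hole_near hole_far rail latch_pivot latch_knob timer")
cv2.imwrite("pics/s7.png",cv2.resize(im[120:240,210:360],(780,600),interpolation=cv2.INTER_CUBIC))
E
```

```text
t 13.58 tcp [452.6 -30.2 163.7] shaker [-112.   -74.4] F [-0.9 -0.3 -0.9]
top tube_block [557.  54.  61.] [-0.9  0.9] 0.69
top hole_near [517.  32.  58.] [-42.7 -17.9] 0.71
top hole_far [603.  45.  59.] [ 44.1 -12.8] 0.71
top rail [607.  83.  54.] [52.  24.7] 0.76
top latch_pivot [480.   4.  72.] [-81.5 -42.6] 0.91
top latch_knob [484. -23.  87.] [-80.1 -69.6] 0.62
wrist hole_near [518.  32.  60.] [-41.8 -18.5] 0.72
wrist hole_far [516.  39.  59.] [-43.3 -10.7] 0.62
wrist rail [518.  40.  59.] [-40.2 -10. ] 0.68
wrist latch_pivot [477.   6.  72.] [-84.1 -40.1] 0.85
wrist latch_knob [482. -19.  88.] [-81.6 -66.1] 0.78
wrist timer [518. -98.  -2.] [ -53.1 -147.1] 0.64
scene tube_block [557.  51.  57.] [-0.9 -2.3] 0.61
scene hole_near [520.  36.  54.] [-39.3 -14. ] 0.75
scene rail [557.  52.  63.] [-1.3 -1.9] 0.6
scene latch_pivot [480.   7.  71.] [-81.4 -40. ] 0.87
scene latch_knob [547. 126.  65.] [-4.1 72.7] 0.74
scene timer [517. -93.  -0.] [ -53.5 -142.9] 0.55
```

View pics/s7.png

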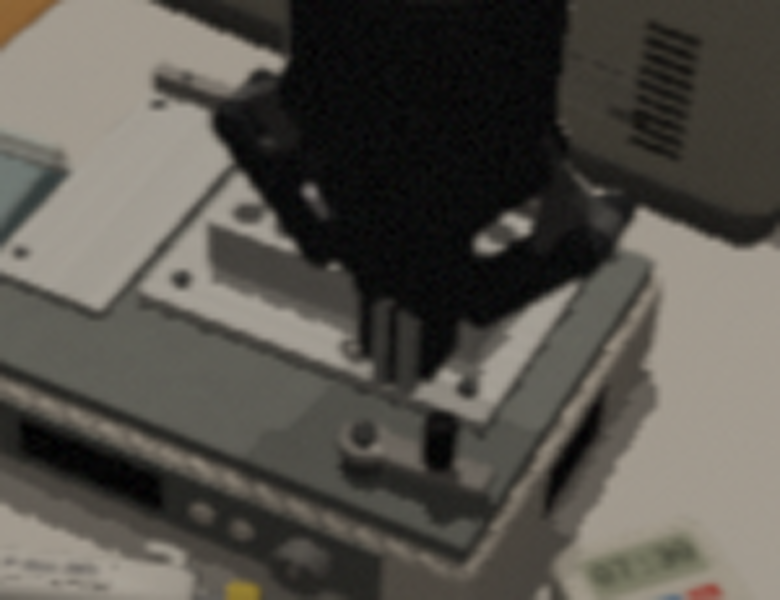

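carry_out(
  targets=[
    {"slide": [0,0.002,-0.03],"rot": [0,0,0],"grip": -1},
    {"slide": [0,0.002,-0.028],"rot": [0,0,0],"grip": -1},
    {"slide": [0,0,-0.009],"rot": [0,0,0],"grip": -1},
    {"slide": [0.005,0.0004,0],"rot": [0,0,0],"grip": -1},
    {"slide": [0,0,0],"rot": [0,0,0],"grip": -1},
  ],
)

```text
t: 15.2
eef_pos: [462.4, -19.1, 96.9]
orientation: [2.125, 2.313, 0.0]
wrist_force: [0.8, 0.8, 0.8]
gripper_width: -0.1
```

carry_out(
  targets=[
    {"slide": [0.003,0.0003,0],"rot": [0,0,0],"grip": -1},
    {"slide": [0.003,0.0003,0],"rot": [0,0,0],"grip": -1},
    {"slide": [0.002,0.0002,0],"rot": [0,0,0],"grip": -1},
    {"slide": [0.002,0.0002,0],"rot": [0,0,0],"grip": -1},
  ],
)

```text
t: 15.53
eef_pos: [471.6, -18.4, 97.3]
orientation: [2.126, 2.312, 0.0]
wrist_force: [-1.7, -0.8, 0.9]
gripper_width: 0.3
```

```bash
python3 - <<'E'
from h import *
st();im=look(["scene"],"latch_knob")
E
```

```text
t 15.53 tcp [471.6 -18.4  97.3] shaker [-92.  -64.3] F [-1.7 -0.8  0.9]
scene latch_knob [488. -20.  84.] [-76.1 -66.9] 0.46
```

carry_out(
  targets=[
    {"slide": [0.002,-0.0005,0],"rot": [0,0,0],"grip": -1},
    {"slide": [0.002,-0.0005,0],"rot": [0,0,0],"grip": -1},
    {"slide": [0.002,-0.0005,0],"rot": [0,0,0],"grip": -1},
  ],
)

```text
t: 15.88
eef_pos: [476.9, -19.2, 96.4]
orientation: [-2.124, -2.313, 0.001]
wrist_force: [-2.6, 1.4, -0.4]
gripper_width: -0.2
```

carry_out(
  targets=[
    {"slide": [0.002,-0.0003,0],"rot": [0,0,0],"grip": -1},
    {"slide": [0.002,0,0],"rot": [0,0,0],"grip": -1},
    {"slide": [0.002,0,0],"rot": [0,0,0],"grip": -1},
  ],
)

```text
t: 16.13
eef_pos: [482.8, -19.6, 96.4]
orientation: [-2.124, -2.313, 0.001]
wrist_force: [-5.6, 3.1, -0.1]
gripper_width: 0.2
```

carry_out(
  targets=[
    {"slide": [0.002,0,0],"rot": [0,0,0],"grip": -1},
    {"slide": [0,0,0],"rot": [0,0,0],"grip": -1},
  ],
)

```text
t: 16.3
eef_pos: [485.0, -19.7, 96.3]
orientation: [-2.124, -2.313, 0.001]
wrist_force: [-3.7, 0.9, -0.9]
gripper_width: 0.0
```

```bash
python3 - <<'E'
from h import *
st();im=look(["scene"],"latch_knob latch_pivot tube_block")
cv2.imwrite("pics/s8.png",cv2.resize(im[120:240,210:360],(780,600),interpolation=cv2.INTER_CUBIC))
E
```

```text
t 16.3 tcp [485.  -19.7  96.3] shaker [-78.8 -66.8] F [-3.7  0.9 -0.9]
scene latch_knob [500.  -7.  85.] [-62.7 -55.3] 0.55
scene latch_pivot [484.   4.  71.] [-77.6 -43.6] 0.9
scene tube_block [554.  51.  58.] [-4.3 -2.4] 0.68
```

View pics/s8.png

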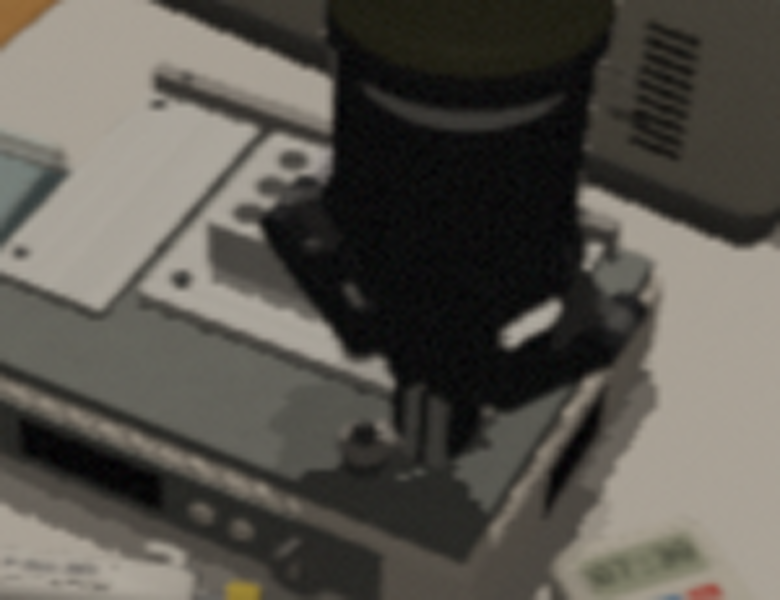

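carry_out(
  targets=[
    {"slide": [-0.008,-0.0007,0],"rot": [0,0,0],"grip": -1},
    {"slide": [0.001,-0.012,0],"rot": [0,0,0],"grip": -1},
    {"slide": [0.001,-0.013,0],"rot": [0,0,0],"grip": -1},
    {"slide": [0.012,0.001,0],"rot": [0,0,0],"grip": -1},
    {"slide": [0.012,0.001,0],"rot": [0,0,0],"grip": -1},
    {"slide": [0,0,0],"rot": [0,0,0],"grip": -1},
  ],
)

```text
t: 17.0
eef_pos: [506.4, -44.0, 97.2]
orientation: [2.123, 2.31, 0.005]
wrist_force: [1.0, -0.9, 0.1]
gripper_width: -0.1
```

```bash
python3 - <<'E'
from h import *
st();look(["scene","wrist"],"latch_knob")
E
```

```text
t 17.0 tcp [506.4 -44.   97.2] shaker [-59.6 -92.9] F [ 1.  -0.9  0.1]
scene latch_knob [499.  -8.  87.] [-63.6 -56.9] 0.52
wrist latch_knob [501. -13.  85.] [-61.9 -61.3] 0.59
```

carry_out(
  targets=[
    {"slide": [-0.0003,0.004,0],"rot": [0,0,0],"grip": -1},
    {"slide": [-0.0003,0.004,0],"rot": [0,0,0],"grip": -1},
    {"slide": [-0.0002,0.002,0],"rot": [0,0,0],"grip": -1},
    {"slide": [-0.0002,0.002,0],"rot": [0,0,0],"grip": -1},
    {"slide": [-0.0002,0.002,0],"rot": [0,0,0],"grip": -1},
    {"slide": [-0.0002,0.002,0],"rot": [0,0,0],"grip": -1},
  ],
)

```text
t: 17.7
eef_pos: [502.9, -28.4, 96.8]
orientation: [2.125, 2.311, 0.001]
wrist_force: [3.5, -4.9, -2.3]
gripper_width: -0.1
```

carry_out(
  targets=[
    {"slide": [-0.0002,0.002,0],"rot": [0,0,0],"grip": -1},
    {"slide": [-0.0002,0.002,0],"rot": [0,0,0],"grip": -1},
    {"slide": [-0.0002,0.002,0],"rot": [0,0,0],"grip": -1},
  ],
)

```text
t: 17.95
eef_pos: [502.8, -22.7, 97.0]
orientation: [2.125, 2.31, 0.002]
wrist_force: [3.1, -3.9, -0.4]
gripper_width: -0.3
```

carry_out(
  targets=[
    {"slide": [-0.0002,0.002,0],"rot": [0,0,0],"grip": -1},
    {"slide": [-0.0002,0.002,0],"rot": [0,0,0],"grip": -1},
  ],
)

```text
t: 18.12
eef_pos: [501.5, -17.9, 96.7]
orientation: [2.125, 2.312, 0.001]
wrist_force: [2.0, -2.7, -0.7]
gripper_width: 0.2
```

```bash
python3 - <<'E'
from h import *
st();look(["scene","wrist"],"latch_knob tube_block")
E
```

```text
t 18.12 tcp [501.5 -17.9  96.7] shaker [-62.3 -66.5] F [ 2.  -2.7 -0.7]
scene latch_knob [507.   4.  84.] [-55.1 -44.8] 0.71
scene tube_block [555.  50.  58.] [-2.9 -3.1] 0.83
wrist latch_knob [506.   4.  88.] [-56.3 -45.1] 0.68
wrist tube_block [559.  52.  58.] [ 0.7 -2.2] 0.96
```

Keep going in 1 mm steps until the stop.

carry_out(
  targets=[
    {"slide": [0,0.001,0],"rot": [0,0,0],"grip": -1},
    {"slide": [0,0.001,0],"rot": [0,0,0],"grip": -1},
  ],
)

```text
t: 18.58
eef_pos: [500.7, -15.7, 96.5]
orientation: [-2.126, -2.313, 0.001]
wrist_force: [1.4, -2.6, -0.8]
gripper_width: -0.1
```

carry_out(
  targets=[
    {"slide": [0,0.001,0],"rot": [0,0,0],"grip": -1},
    {"slide": [0,0.001,0],"rot": [0,0,0],"grip": -1},
  ],
)

```text
t: 18.75
eef_pos: [501.0, -13.6, 96.5]
orientation: [2.125, 2.313, -0.0]
wrist_force: [0.2, -0.6, -1.0]
gripper_width: 0.1
```

carry_out(
  targets=[
    {"slide": [0,0.001,0],"rot": [0,0,0],"grip": -1},
    {"slide": [0,0,0],"rot": [0,0,0],"grip": -1},
  ],
)

```text
t: 18.92
eef_pos: [501.0, -13.0, 96.6]
orientation: [2.125, 2.313, -0.001]
wrist_force: [1.2, -2.2, -0.5]
gripper_width: 0.1
```

carry_out(
  targets=[
    {"slide": [0,0.001,0],"rot": [0,0,0],"grip": -1},
    {"slide": [0,0,0],"rot": [0,0,0],"grip": -1},
  ],
)

```text
t: 19.08
eef_pos: [501.0, -12.8, 96.6]
orientation: [2.126, 2.312, -0.001]
wrist_force: [1.1, -5.3, -1.1]
gripper_width: -0.0
```

carry_out(
  targets=[
    {"slide": [0,0.001,0],"rot": [0,0,0],"grip": -1},
    {"slide": [0,0.001,0],"rot": [0,0,0],"grip": -1},
    {"slide": [0,0,0],"rot": [0,0,0],"grip": -1},
  ],
)

```text
t: 19.33
eef_pos: [501.0, -12.3, 96.6]
orientation: [2.127, 2.309, -0.003]
wrist_force: [2.0, -10.4, -0.9]
gripper_width: -0.1
```

carry_out(
  targets=[
    {"slide": [0.001,-0.008,0],"rot": [0,0,0],"grip": -1},
    {"slide": [0.001,-0.012,0],"rot": [0,0,0],"grip": -1},
    {"slide": [0,0,0.03],"rot": [0,0,0],"grip": -1},
    {"slide": [0,0,0.04],"rot": [0,0,0],"grip": -1},
    {"slide": [0,0,0.04],"rot": [0,0,0],"grip": -1},
    {"slide": [-0.025,-0.03,0],"rot": [0,0,0],"grip": -1},
    {"slide": [-0.025,-0.03,0],"rot": [0,0,0],"grip": -1},
    {"slide": [-0.025,-0.03,0],"rot": [0,0,0],"grip": -1},
    {"slide": [0,-0.03,0.02],"rot": [0,0,0],"grip": -1},
    {"slide": [0,-0.03,0.02],"rot": [0,0,0],"grip": -1},
  ],
)

```text
t: 20.17
eef_pos: [424.9, -180.3, 246.4]
orientation: [-2.123, -2.311, 0.002]
wrist_force: [1.9, 0.8, 0.6]
gripper_width: 0.3
```

carry_out(
  targets=[
    {"slide": [0,-0.035,0.01],"rot": [0,0,0],"grip": -1},
    {"slide": [0,-0.035,0.01],"rot": [0,0,0],"grip": -1},
    {"slide": [0,-0.035,0.01],"rot": [0,0,0],"grip": -1},
    {"slide": [0,0,0],"rot": [0,0,0],"grip": -1},
  ],
)

```text
t: 20.5
eef_pos: [426.7, -292.5, 278.3]
orientation: [2.131, 2.302, -0.004]
wrist_force: [0.7, -0.1, 1.5]
gripper_width: -0.1
```

```bash
python3 - <<'E'
from h import *
st();a=look(["top"],"tube_block hole_near hole_far latch_pivot latch_knob timer tip_box pipette");b=look(["scene"],"tube_block hole_near hole_far latch_knob timer tip_box pipette")
f=lambda i:cv2.resize(i,(400,600),interpolation=cv2.INTER_CUBIC)
cv2.imwrite("pics/f.png",np.hstack([cv2.resize(a[125:225,180:310],(400,300),interpolation=3),cv2.resize(b[125:225,215:345],(400,300),interpolation=3)]) )
cv2.imwrite("pics/f.png",cv2.resize(b[120:240,200:350],(780,600),interpolation=3))
E
```

```text
t 20.5 tcp [ 426.7 -292.5  278.3] shaker [-160.6 -333.4] F [ 0.7 -0.1  1.5]
top tube_block [554.  55.  62.] [-3.3  1.8] 0.84
top hole_near [518.  30.  60.] [-41.5 -20.6] 0.61
top hole_far [604.  40.  59.] [ 44.7 -18.2] 0.88
top latch_pivot [476.   4.  71.] [-86.2 -41.9] 0.68
top latch_knob [504.   4.  88.] [-57.8 -44.9] 0.63
top timer [510. -96.  -1.] [ -60.5 -144.8] 0.96
top tip_box [511. 249.  -1.] [-29.6 198.5] 0.59
top pipette [389. 114.  -1.] [-162.7   75. ] 0.73
scene tube_block [557.  51.  59.] [-1.1 -2.5] 0.72
scene hole_near [522.  34.  57.] [-37.7 -16.7] 0.79
scene hole_far [599.  40.  62.] [ 40.3 -16.8] 0.97
scene latch_knob [505.  10.  86.] [-56.1 -38.5] 0.58
scene timer [518. -96.  -0.] [ -52.2 -145.9] 0.62
scene tip_box [515. 260.  -2.] [-24.7 208.8] 0.64
scene pipette [386. 111.   0.] [-165.5   72.2] 0.55
```

View pics/f.png

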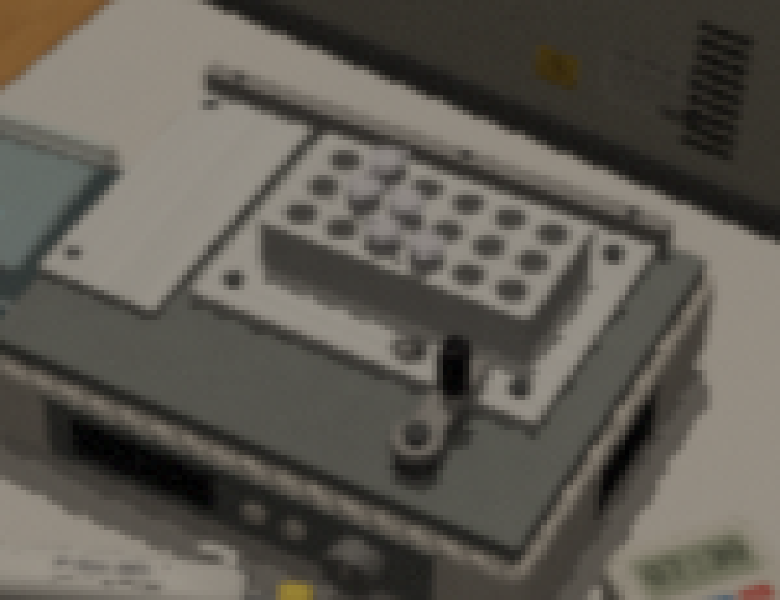

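```bash
python3 -c "
from workcell import bot
print(bot.sign_off())"
```

```text
the job is handed in; nothing more can be done
None
```

The block is seated over both pins against the rail and the latch is closed across the near flange. I handed the job in at about 20.5 s of the 61 s allowed.

**What I did:** With the gripper shut, I pushed the block back against the rail (up to 12 N at the end). I then pushed it about 35 mm to the right along the rail until it dropped over the pins. Last, I pushed the latch knob round in two strokes, and the force rose to 10 N against its stop.

**Block checks:**
- **Drop:** the push force fell to zero as the block dropped. A further gentle push met a firm stop at 4.8 N, so the holes are caught on the pins.
- **Position:** the final scene picture shows the near pin in its hole and an even gap between flange and sill. The block reads about 1–3 mm from its seat, and its underside 59–62 mm up against the bed's 60 mm; the network is good to about 4 mm.

**Latch and surroundings:**
- **Latch:** the knob reads about (-57, -42) mm in shaker axes, which is where it should be when closed.
- **Bystanders:** the timer, tip box and pipette read where they were at the start, within the network's error.

**Disagreements:** Network readings of single points differed by up to about 6 mm between cameras. The top camera put the holes about 4 mm further right than the scene camera did. I relied on the forces and pictures over those readings. Whether the far side sits fully flat was judged only from the pictures and from the latch arm passing freely over the near flange.

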